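# Unlock the dividing head and index it three clicks

### The job

Lift the lock cap up and off its pin on the dividing head and stand it upright in the shallow tray, leaving the other things on the bench where they are. Then swing the index lever away from its stop, feeling for the clicks: go three clicks and no further, never over the fourth. Finish while holding the lever at rest there, past the third click and short of the fourth, because it springs back when let go.

Things in the scene. Friction and masses are not known exactly. Their poses are not given: they have to be found in the camera images.
- dividing_head: ochre cast dividing head bolted to the bench: round base of 236 mm diameter and 18 mm height. Origin under the head's vertical axis at bench height; z up. Frame -x is its front, roughly towards the robot. The lever turns about this vertical axis. A small turned box lid sits on top of the hub (84 mm diameter, up to 149 mm above the bench).
- pin_top (a point): centre of the top of the upright steel lock pin on the head's base, 16 mm diameter, top 75 mm above the bench, 98 mm from the head's axis. The lever's arm passes freely above the bare pin.
- cap_center (a point): the aluminium lock cap, 100 mm tall, hanging upright over the pin and blocking the lever's way; point on its axis half-way up, z up its axis. Lower 53 mm: sleeve of 40 mm diameter with a blind bore of 24 mm diameter, 30 mm deep; upper 47 mm: plain round grip of 28 mm diameter. About 160 g. On the pin its foot is 45 mm above the bench.
- tray_in (a point): shallow open steel tray fixed to the bench, 150 x 130 mm along its own x and y, rim 22 mm high, walls 4 mm; point at the centre of its inner floor.
- lever_knob (a point): upright black round knob, spinning freely on its stem, at the end of the index lever, 24 mm diameter, from 99 to 157 mm above the bench; point on its axis at 130 mm above the bench, 170 mm from the head's axis. x points outward along the lever, z up. The lever is a steel arm 14 mm wide, 89 to 101 mm above the bench, and starts against its rest stop.
- index_lever (a joint): the lever's angle (rad), 0 at the stop, growing to 1.36 anticlockwise from above, over the pin. A spring drives it back: about 9 N at the knob at the stop, 10.5 N at full swing. At each click the push first jumps 2 to 5 N above this load as a spring plunger under the arm meets a bar, then sinks some 2 N under it and recovers beyond. No click holds the lever: let go, it springs back.
- notch_ring: steel ring of 136 mm diameter round the head's axis under the lever, with five raised radial bars 16 degrees apart. Its angle differs each time: first bar 9 to 19 degrees on from the lever's rest. Origin on the axis, 58 mm above the bench; x points along the first bar, the rest follow anticlockwise. A click falls as the lever's centre line passes a bar; it is felt 7 degrees either side.
- jaw_box: bystander: low wooden box of steel chuck jaws, 130 x 110 x 50 mm, fixed to the bench; it may stand on either side, the tray on the other.
- gouge: bystander: woodturning gouge, wooden handle and steel blade, 270 mm long, 31 mm high; origin at its underside.
- oil_bottle: bystander: standing amber glass bottle, 56 mm diameter, 150 mm high; origin at its underside.
- wax_tin: bystander: small open aluminium tin, 68 mm diameter, 40 mm high; origin at its underside.
- mallet: bystander: wooden mallet lying down, head 110 mm by 80 mm diameter, handle 160 mm; origin at its underside.
- finial: bystander: standing turned wooden finial, 48 mm diameter at the foot, 72 mm high; origin at its underside.
- blank: bystander: dark wood blank, 70 x 70 x 45 mm; origin at its underside.
Mind the look-alikes: they are no part of the job. What is shaped like the part that bears cap_center but purple or yellow is not meant. Of the things that look like the part that bears tray_in, the smaller one is meant.

How it is judged:
By the outcome, as a careful person would: the job done as asked, in the order asked, and still so for the second after the job is handed in, while the arm keeps its last pose, push and grip.
It also fails if it takes over 72 s, if anything falls off the work surface, if the arm or the gripper's body presses on something with over 40 N, if the wrist force passes 120 N, or if a joint passes its speed limit or range.

### The arm

A 7-joint arm with a two-finger parallel gripper is mounted at the origin on the work surface. World frame = base frame: x ahead of the robot, y to its left, z up, the work surface at z = 0. Lengths are in m, angles in rad, forces in N, time in s.
With the tool pointing down it reaches from about 0.35 to 0.9 m from the base axis. Payload 8.1 kg.
Tool frame: the origin (TCP) lies on the centre line of the jaws, within the pads' length; the fingertips stand 14 mm ahead of it and the grasp point (between the pads) lies 5 mm behind it; z points along the fingers, y is the direction in which the jaws open and shut (so a half turn about z gives the same grasp; the last joint's range is limited). The gripper opens to 92 mm and grips with 3 to 60 N. Pads are 19 mm wide; open, the fingers measure 130 mm over their backs; the gripper's body (75 mm by 190 mm) begins 47 mm behind the grasp point.
Start: joints at [1.068, 0.434, 0.025, 1.573, -0.012, 1.134, -0.075], TCP at [0.243, -0.576, 0.241] pointing down, gripper open.
Joint ranges: [-2.62, 2.62], [-0.44, 2.09], [-1.27, 1.32], [0.08, 2.57], [-1.32, 4.46], [0.12, 2], [-2.74, 2.74]. Speed limits (rad/s): [2.22, 2.22, 3.01, 3.01, 3.14, 3.14, 3.14].

### API

Orientations are given as a rotation vector (axis times angle).
In Python, from cell import arm, optics gives the robot as it stands.
- The arm moves only by the shell command python3 -m creep 'ROWS' [FORCE]. ROWS is JSON, a list of rows, each an object with "translation": the shift along the tool's x, y, z in m, a list of three; "rot": the turn, a rotation vector about the tool's x, y, z in degrees, a list of three; "jaw": the finger opening in m, from 0 to 0.0918. In form: [{"translation": [x, y, z], "rot": [wx, wy, wz], "jaw": jaw}, ...]. A call has 1 to 12 rows; each row shifts and turns the commanded pose from where the row before left it, along the tool's axes as they then stand; what a row does not reach is not made up. A row lasts 1/12 s, in which the tool goes at most 41.7 mm and 7.16 degrees, less where a joint would pass 70% of its speed; a pose out of reach is approached as far as the arm can. A call is refused whole if a number of a shift passes 0.0417 or a number of a turn 7.16, either way. A call with a gripper value outside its range is refused whole. The fingers move at their own pace and stop on an object; FORCE is the grip in N (left out, the last holds). Time passes only in rows, so rows that do not move let the fingers close. It gives the time, the measured TCP pose, the force and the opening at its end, in the units of the state.
- arm.observe(): the state, without advancing time (a new reading comes with each control period).
- optics.get_image(name): name is "side" or "top"; returns the picture (384x512x3 uint8, red, green, blue); there is no depth.
- optics.camera_info(name): a dict with "fx", "fy", "cx", "cy" (pixels), "k1" (the pictures are not rectified: a ray, as slopes to the right and down, at radius r is drawn at 1 + k1 r^2 times it, then the intrinsics apply), "R" (3x3) and "t" (3): a world point X has camera coordinates R X + t. Camera axes: x right, y down, z forward; pixel columns grow to the right and rows downward; lengths in m; the calibration is good to about 2 mm. A picture is of the moment at which its call begins. camera_info takes no time and is no camera call.
- arm.sign_off(): hands the job in, once; it reports no verdict.
Trained networks look in the newest picture that a camera, given by its name, has taken for a name from the list of things; names that differ only in an ending like _2 or _b are one class to them, and where a whole thing is asked for, a point or a joint stands for the part that bears it (a point fixed in the world has none). Each returns a list of dicts, best first, with "score" (0 to 1); they miss things now and then, are a little off and sometimes report something else, mostly with a low value. They report only what shows in the picture. A call takes as long as a camera call. They do not tell look-alikes from the thing itself.
- optics.boxes_of(camera, thing): "location" ([column, row] in pixels, amid what is visible of it).
- optics.pinpoint(camera, thing): "location" ([column, row] in pixels: a listed point, or the origin of a listed thing).
The state is a dict: "clock": time; "joints": joint angles; "dq": joint speeds; "joint_efforts": joint torques, N m; "position": TCP position; "ee_rot": TCP orientation; "force": force on the tool from outside, world axes, zero at the start; "ft_torque": the same for the moment, N m; "width": opening from 0.0 (shut) to 1.0 (fully open).
Only numpy, scipy, OpenCV 4.12 (cv2) and the standard library are available. Lean on these libraries where they do the work, as an engineer would, in place of code of your own. Each camera call takes 0.05 s, during which the arm holds its last target.

## Working session

There is one attempt and no reset: what is moved stays moved. The work goes in short steps, Python scripts to look and compute and a shell command to move; the robot and the scene stay as the last step left them, time stands still between calls to the robot, and variables do not carry over. Pictures are saved under pics/ and viewed, and the job is handed in when it is done.

```bash
ls; mkdir -p pics
python3 - <<'E'
from cell import arm, optics
import cv2
print(arm.observe())
for n in ("side","top"):
    im=optics.get_image(n); cv2.imwrite(f"pics/{n}0.png",cv2.cvtColor(im,cv2.COLOR_RGB2BGR))
    print(n,optics.camera_info(n))
E
```

```text
pics
{'clock': 0.0, 'joints': array([ 1.06840698,  0.43519701,  0.02498587,  1.57411128, -0.01158646,
        1.13398542, -0.07507418]), 'dq': array([-4.98167978e-05, -9.75296988e-04,  9.03021265e-04,  1.70352380e-04,
        7.30281375e-05, -4.12274726e-04,  6.63304043e-04]), 'joint_efforts': array([ 1.13246988e-03, -6.67866111e+01,  9.85262878e-01, -3.14458966e+01,
       -6.05530967e-02,  4.31793602e-02,  1.65939350e-04]), 'position': array([ 0.24301134, -0.57528715,  0.23995576]), 'ee_rot': array([-3.07759493e+00, -6.23441661e-01,  7.26595931e-04]), 'force': array([ 0.08909454, -1.069897  , -0.49726526]), 'ft_torque': array([0.07315006, 0.00065935, 0.05391914]), 'width': 0.9983265758791312}
side {'fx': 384.680622293077, 'fy': 384.680622293077, 'cx': 253.54253195602064, 'cy': 192.43537978499594, 'k1': 0.027989721502488317, 'R': array([[-0.94173204, -0.33576063,  0.02013876],
       [-0.18584585,  0.46948327, -0.86316092],
       [ 0.28036064, -0.816609  , -0.50452716]]), 't': array([0.44564433, 0.18519853, 0.96937825])}
top {'fx': 388.12908540912554, 'fy': 388.12908540912554, 'cx': 250.80182154280425, 'cy': 191.76472501871314, 'k1': -0.0007423850557975958, 'R': array([[-0.00422509, -0.99988499, -0.01456582],
       [-0.98976887,  0.00625884, -0.14254268],
       [ 0.14261745,  0.01381454, -0.98968147]]), 't': array([0.02618077, 0.50276675, 1.29367876])}
```

View pics/side0.png

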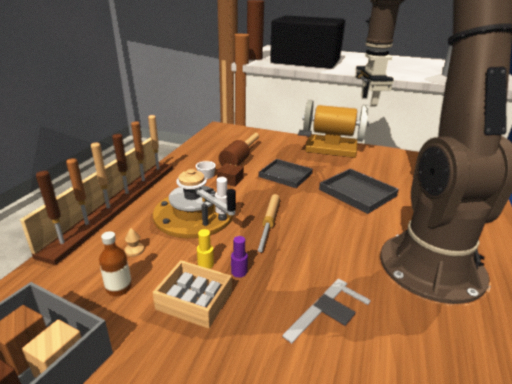

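View pics/top0.png

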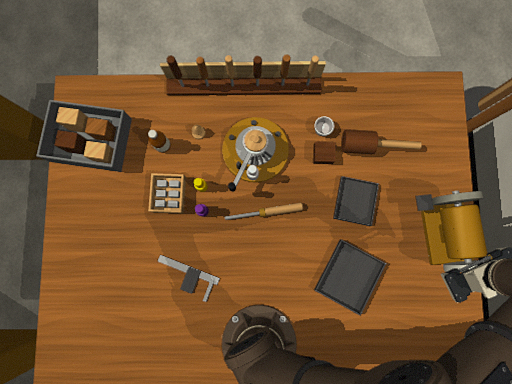

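```bash
cat > h.py <<'E'
import numpy as np, cv2
from cell import arm, optics
from scipy.spatial.transform import Rotation as Ro
from scipy.optimize import least_squares
def ray(n,px):
    c=optics.camera_info(n); u=(px[0]-c['cx'])/c['fx']; v=(px[1]-c['cy'])/c['fy']
    rd=np.hypot(u,v); r=rd
    for _ in range(20): r=rd/(1+c['k1']*r*r)
    s=r/rd if rd>0 else 1
    d=c['R'].T@np.array([u*s,v*s,1.]); o=-c['R'].T@c['t']
    return o,d
def atz(n,px,z):
    o,d=ray(n,px); return o+d*(z-o[2])/d[2]
def proj(n,X):
    c=optics.camera_info(n); p=c['R']@np.asarray(X,float)+c['t']; u=p[:2]/p[2]
    u=u*(1+c['k1']*(u@u)); return np.array([c['fx']*u[0]+c['cx'],c['fy']*u[1]+c['cy']])
def tri(pa,pb):
    A=np.zeros((3,3));b=np.zeros(3)
    for n,p in (("side",pa),("top",pb)):
        o,d=ray(n,p);d=d/np.linalg.norm(d);M=np.eye(3)-np.outer(d,d);A+=M;b+=M@o
    return np.linalg.solve(A,b)
def st():
    s=arm.observe(); print("t",round(s['clock'],2),"p",s['position'].round(4),"rot",s['ee_rot'].round(3),"F",s['force'].round(1),"w",round(s['width']*.0918,4),"j",s['joints'].round(2)); return s
def save(n,name,box=None,k=1):
    im=cv2.cvtColor(optics.get_image(n),cv2.COLOR_RGB2BGR)
    if box: x0,y0,x1,y1=box; im=im[y0:y1,x0:x1]
    cv2.imwrite("pics/"+name,cv2.resize(im,None,fx=k,fy=k,interpolation=cv2.INTER_CUBIC));
E
python3 - <<'E'
from h import *
for n in ("side","top"):
    for t in ("dividing_head","pin_top","cap_center","tray_in","lever_knob","notch_ring"):
        print(n,t,[(np.round(d['location'],1).tolist(),round(d['score'],2)) for d in optics.pinpoint(n,t)])
E
```

```text
side dividing_head [([195.2, 214.5], 0.86)]
side pin_top [([219.6, 200.2], 0.69)]
side cap_center [([202.4, 247.3], 0.94), ([223.9, 192.0], 0.79), ([240.0, 258.2], 0.77), ([268.5, 221.7], 0.46)]
side tray_in [([285.3, 174.7], 0.91), ([358.1, 190.1], 0.62)]
side lever_knob [([231.1, 197.4], 0.73)]
side notch_ring [([194.3, 199.2], 0.72), ([268.4, 222.7], 0.43)]
top dividing_head [([255.0, 151.1], 0.8), ([248.9, 173.0], 0.35), ([270.3, 211.7], 0.31)]
top pin_top [([253.8, 174.9], 0.8)]
top cap_center [([251.6, 173.5], 0.71), ([201.2, 184.5], 0.68), ([197.9, 210.2], 0.53)]
top tray_in [([356.2, 203.0], 0.72), ([349.0, 278.4], 0.66), ([197.9, 131.8], 0.46)]
top lever_knob [([231.5, 183.7], 0.62), ([355.3, 200.7], 0.45), ([264.8, 211.1], 0.21)]
top notch_ring [([257.5, 143.0], 0.76), ([254.8, 171.4], 0.23)]
```

Candidates for the cap are silver at side (223,192) / top (252,173), yellow at (203,247) / (200,184), and purple at (239,257) / (201,211). I choose silver. For the tray they are small at side (285,174) / top (356,201) and large at (358,190) / (350,277). I choose the small one. Next I measure both and check a close crop.

Run:
```python
from h import *
P={"head":((195.2,214.5),(255,151.1),0),"pin":((219.6,200.2),(253.8,174.9),.075),"cap":((223.9,192),(251.6,173.5),.095),"tray":((285.3,174.7),(356.2,203),.004),"knob":((231.1,197.4),(231.5,183.7),.13),"ring":((194.3,199.2),(257.5,143),.058)}
R={}
for k,(a,b,z) in P.items():
    R[k]=tri(a,b); print(k,R[k].round(4),"side@z",atz("side",a,z).round(4),"top@z",atz("top",b,z).round(4))
h=R["head"]
for k in("pin","cap","knob"): d=R[k]-h; print(k,np.hypot(d[0],d[1]).round(4),np.degrees(np.arctan2(d[1],d[0])).round(1))
save("side","sc.png",(140,150,310,290),4); save("top","tc.png",(180,100,300,220),5)
```

```text
head [0.6544 0.0084 0.0022] side@z [0.6561 0.0055 0.    ] top@z [0.6549 0.0084 0.    ]
pin [0.5619 0.0152 0.075 ] side@z [0.5703 0.0155 0.075 ] top@z [0.5543 0.0127 0.075 ]
cap [0.5537 0.0199 0.1074] side@z [0.5633 0.0006 0.095 ] top@z [0.5552 0.0198 0.095 ]
tray [ 4.702e-01 -3.432e-01 -2.000e-04] side@z [ 0.4724 -0.335   0.004 ] top@z [ 0.4657 -0.3429  0.004 ]
knob [0.5112 0.0823 0.1355] side@z [0.5108 0.0739 0.13  ] top@z [0.5158 0.0838 0.13  ]
ring [ 0.666  -0.0023  0.0482] side@z [0.6521 0.012  0.058 ] top@z [ 6.686e-01 -5.000e-04  5.800e-02]
pin 0.0927 175.8
cap 0.1013 173.5
knob 0.1611 152.7
```

View pics/sc.png

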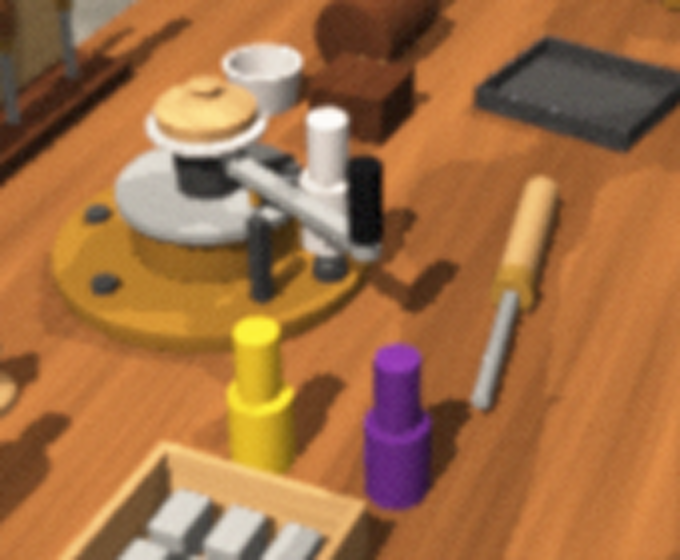

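View pics/tc.png

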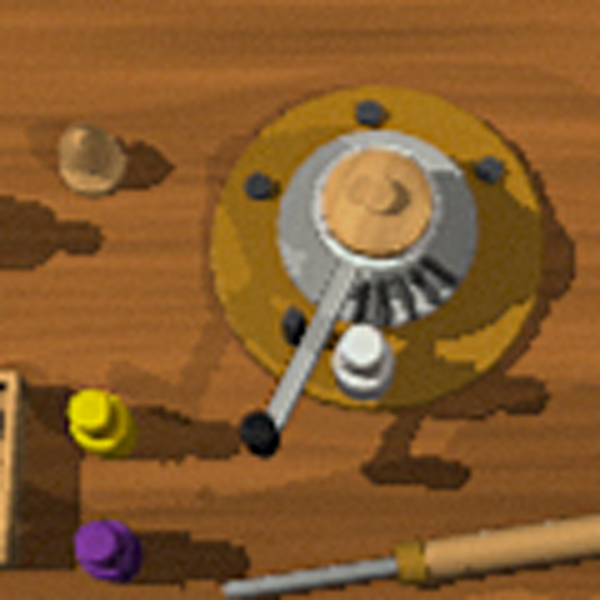

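Run:
```python
from h import *
T=lambda x,y:(180+x/5,100+y/5); S=lambda x,y:(140+x/4,150+y/4)
def both(n,s,t,z): print(n,tri(s,t).round(4),"S",atz("side",s,z).round(4),"T",atz("top",t,z).round(4))
both("captop",S(328,116),T(362,344),.145)
both("knobtop",S(365,163),T(259,430),.157)
both("lid",S(207,84),T(382,196),.149)
h=np.array([.655,.0075])
# head base ellipse centre
print("basecentre top", atz("top",T(377,246),.018), "side",atz("side",S(212,250),.018))
for p in [(357,287),(377,290),(398,288),(418,277),(438,265)]:
    w=atz("top",T(*p),.07)[:2]-h; print(p,np.hypot(*w).round(3),np.degrees(np.arctan2(w[1],w[0])).round(1)%360)
im=cv2.cvtColor(optics.get_image("top"),cv2.COLOR_RGB2BGR)
cv2.imwrite("pics/bars.png",cv2.resize(im[135:190,225:280],None,fx=10,fy=10,interpolation=cv2.INTER_CUBIC))
im=cv2.cvtColor(optics.get_image("side"),cv2.COLOR_RGB2BGR)
cv2.imwrite("pics/trs.png",cv2.resize(im[150:200,250:320],None,fx=10,fy=10,interpolation=cv2.INTER_CUBIC))
im=cv2.cvtColor(optics.get_image("top"),cv2.COLOR_RGB2BGR)
cv2.imwrite("pics/trt.png",cv2.resize(im[170:235,325:390],None,fx=9,fy=9,interpolation=cv2.INTER_CUBIC))
```

```text
captop [0.5608 0.0167 0.1449] S [0.5608 0.0168 0.145 ] T [0.5607 0.0166 0.145 ]
knobtop [0.5056 0.0816 0.1547] S [0.5054 0.0853 0.157 ] T [0.504  0.0811 0.157 ]
lid [0.6582 0.0036 0.1442] S [0.6542 0.0118 0.149 ] T [0.6562 0.0034 0.149 ]
basecentre top [0.65717774 0.0069159  0.018     ] side [0.6535872  0.02227341 0.018     ]
(357, 287) 0.042 161.8
(377, 290) 0.042 180.6
(398, 288) 0.043 199.9
(418, 277) 0.043 220.6
(438, 265) 0.049 239.4
```

View pics/bars.png

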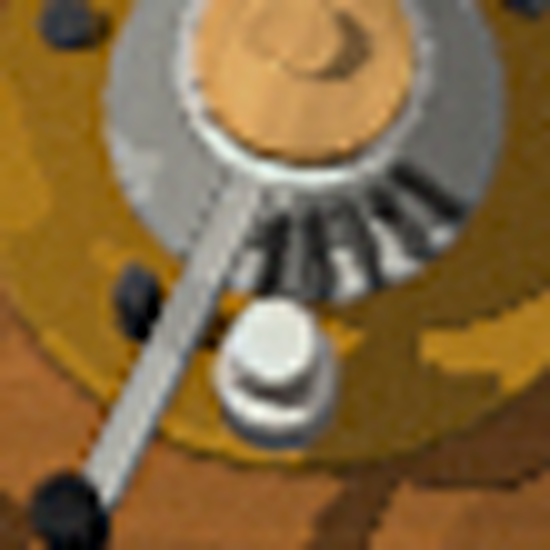

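View pics/trt.png

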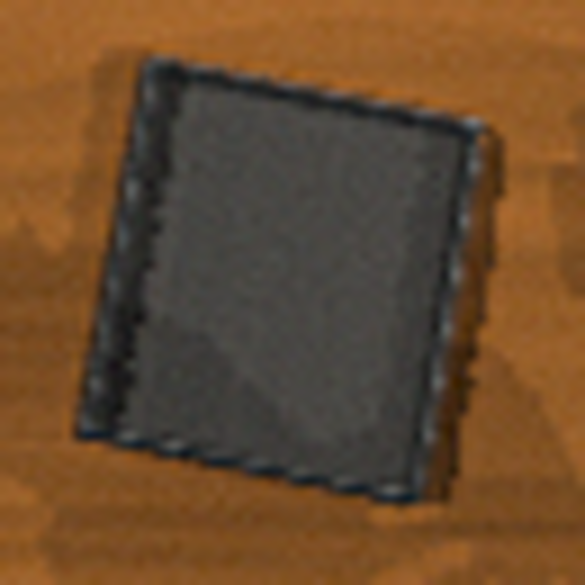

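View pics/trs.png

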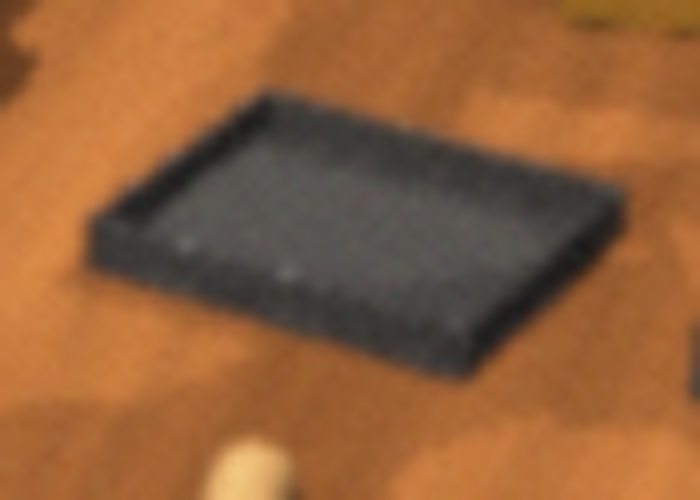

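The crop confirms the silver cap on the pin, with its top at side (222,179) / top (252,169). That triangulates to z=0.1449, which matches the expected 0.145. The lever is at rest beside it with the knob at side (231,191) / top (232,186). The small tray's centre is at top (357,201).

```bash
cat >> h.py <<'E'
def plan(target,yaw=None):
    s=st(); R=Ro.from_rotvec(s['ee_rot']); 
    M=R.as_matrix(); print("toolx",M[:,0].round(3),"y",M[:,1].round(3),"z",M[:,2].round(3), "jaw yaw",np.degrees(np.arctan2(M[1,1],M[0,1])).round(1))
    print("delta tool", (M.T@(np.array(target)-s['position'])).round(4))
    if yaw is not None:
        a=np.radians(yaw); y=np.array([np.cos(a),np.sin(a),0]); z=np.array([0,0,-1.]); G=np.c_[np.cross(y,z),y,z]
        print("rot tool deg",np.degrees((R.inv()*Ro.from_matrix(G)).as_rotvec()).round(2))
        print("delta in final axes",(G.T@(np.array(target)-s['position'])).round(4))
E
python3 - <<'E'
from h import *
T=lambda x,y:(325+x/9,170+y/9); S=lambda x,y:(250+x/10,150+y/10)
c=[atz("top",T(*p),.022) for p in [(150,60),(485,125),(425,500),(80,435)]]
print(np.round(c,4),np.mean(c,0).round(4), [np.linalg.norm(c[i]-c[i-1]).round(3) for i in range(4)])
c=[atz("side",S(*p),.022) for p in [(90,222),(268,92),(625,190),(465,345)]]
print(np.round(c,4),np.mean(c,0).round(4), [np.linalg.norm(c[i]-c[i-1]).round(3) for i in range(4)])
plan([.561,.017,.24],90)
E
```

```text
[[ 0.5559 -0.2919  0.022 ]
 [ 0.5297 -0.4192  0.022 ]
 [ 0.3861 -0.3893  0.022 ]
 [ 0.4114 -0.26    0.022 ]] [ 0.4707 -0.3401  0.022 ] [np.float64(0.148), np.float64(0.13), np.float64(0.147), np.float64(0.132)]
[[ 0.5551 -0.2852  0.022 ]
 [ 0.5275 -0.4104  0.022 ]
 [ 0.3853 -0.38    0.022 ]
 [ 0.4107 -0.2475  0.022 ]] [ 0.4697 -0.3308  0.022 ] [np.float64(0.149), np.float64(0.128), np.float64(0.145), np.float64(0.135)]
t 0.95 p [ 0.2432 -0.5758  0.2408] rot [ 3.079  0.624 -0.   ] F [0.  0.5 0.3] w 0.0919 j [ 1.07  0.43  0.02  1.57 -0.01  1.13 -0.08]
toolx [ 0.921  0.389 -0.   ] y [ 0.389 -0.921  0.   ] z [-0. -0. -1.] jaw yaw -67.1
delta tool [ 0.5234 -0.4224  0.0007]
rot tool deg [-0.000e+00  1.000e-02 -1.571e+02]
delta in final axes [-0.3178  0.5928  0.0008]
```

```bash
python3 -m creep '[{"translation":[0,0,0],"rot":[0,0,7],"jaw":0.06},{"translation":[0,0,0],"rot":[0,0,7],"jaw":0.06},{"translation":[0,0,0],"rot":[0,0,7],"jaw":0.06},{"translation":[0,0,0],"rot":[0,0,1.9],"jaw":0.06},{"translation":[0.017,-0.032,0],"rot":[0,0,0],"jaw":0.06},{"translation":[0.017,-0.032,0],"rot":[0,0,0],"jaw":0.06},{"translation":[0.017,-0.032,0],"rot":[0,0,0],"jaw":0.06},{"translation":[0.017,-0.032,0],"rot":[0,0,0],"jaw":0.06},{"translation":[0.017,-0.032,0],"rot":[0,0,0],"jaw":0.06},{"translation":[0.017,-0.032,0],"rot":[0,0,0],"jaw":0.06},{"translation":[0.017,-0.032,0],"rot":[0,0,0],"jaw":0.06},{"translation":[0.017,-0.032,0],"rot":[0,0,0],"jaw":0.06}]' 30
python3 -c "
from h import *
plan([.561,.017,.24],-90)"
```

```text
clock: 1.95
position: [0.3798, -0.3182, 0.241]
ee_rot: [3.141, -0.0, 0.001]
force: [0.6, -0.3, -0.2]
width: 0.653
t 1.95 p [ 0.3798 -0.3182  0.241 ] rot [ 3.141e+00 -0.000e+00  1.000e-03] F [ 0.6 -0.3 -0.2] w 0.0599 j [ 0.6   0.23 -0.01  1.88  0.    1.03 -0.98]
toolx [ 1. -0.  0.] y [-0. -1.  0.] z [ 0. -0. -1.] jaw yaw -90.0
delta tool [ 0.1812 -0.3352  0.0009]
rot tool deg [ 0.03 -0.03 -0.  ]
delta in final axes [ 0.1812 -0.3352  0.001 ]
```

```bash
python3 -m creep '[{"translation":[0.018,-0.0335,0],"rot":[0,0,0],"jaw":0.06},{"translation":[0.018,-0.0335,0],"rot":[0,0,0],"jaw":0.06},{"translation":[0.018,-0.0335,0],"rot":[0,0,0],"jaw":0.06},{"translation":[0.018,-0.0335,0],"rot":[0,0,0],"jaw":0.06},{"translation":[0.018,-0.0335,0],"rot":[0,0,0],"jaw":0.06},{"translation":[0.018,-0.0335,0],"rot":[0,0,0],"jaw":0.06},{"translation":[0.018,-0.0335,0],"rot":[0,0,0],"jaw":0.06},{"translation":[0.018,-0.0335,0],"rot":[0,0,0],"jaw":0.06},{"translation":[0.018,-0.0335,0],"rot":[0,0,0],"jaw":0.06},{"translation":[0.018,-0.0335,0],"rot":[0,0,0],"jaw":0.06},{"translation":[0,0,0],"rot":[0,0,0],"jaw":0.06},{"translation":[0,0,0],"rot":[0,0,0],"jaw":0.06}]'
python3 -c "
from h import *
plan([.561,.017,.125],-90)
save('side','s2.png',(140,60,310,230),4); save('top','t2.png',(180,100,300,220),5)
print(proj('side',[.561,.017,.145]),proj('top',[.561,.017,.145]))"
```

```text
clock: 2.95
position: [0.5597, 0.018, 0.2405]
ee_rot: [-3.141, -0.007, 0.0]
force: [-0.3, -0.3, 0.3]
width: 0.658
t 2.95 p [0.5597 0.018  0.2405] rot [-3.141 -0.007  0.   ] F [-0.3 -0.3  0.3] w 0.0604 j [ 0.03  0.34 -0.2   1.72  0.08  1.09 -1.77]
toolx [ 1.     0.005 -0.   ] y [ 0.005 -1.    -0.001] z [-0.     0.001 -1.   ] jaw yaw -89.7
delta tool [0.0013 0.0011 0.1155]
rot tool deg [-0.05  0.01  0.27]
delta in final axes [0.0013 0.001  0.1155]
[221.9153785  179.02357144] [252.28453718 168.71968482]
```

View pics/s2.png

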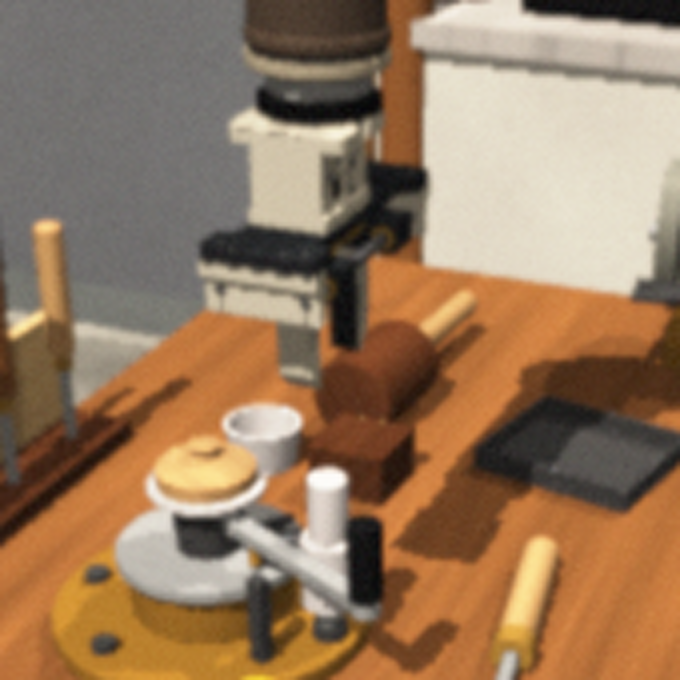

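The gripper stands directly over the cap: fingertips around crop (300–350, 350–385), cap top at (328,478). I descend now.

```bash
python3 -m creep '[{"translation":[0.0013,0.001,0.02],"rot":[0,0,0],"jaw":0.06},{"translation":[0,0,0.02],"rot":[0,0,0],"jaw":0.06},{"translation":[0,0,0.02],"rot":[0,0,0],"jaw":0.06},{"translation":[0,0,0.02],"rot":[0,0,0],"jaw":0.06},{"translation":[0,0,0.015],"rot":[0,0,0],"jaw":0.06},{"translation":[0,0,0.01],"rot":[0,0,0],"jaw":0.06},{"translation":[0,0,0.01],"rot":[0,0,0],"jaw":0.06},{"translation":[0,0,0],"rot":[0,0,0],"jaw":0.06},{"translation":[0,0,0],"rot":[0,0,0],"jaw":0.06}]'
python3 -c "
from h import *
plan([.561,.017,.125],-90)
save('side','s3.png',(140,100,310,270),4); save('top','t3.png',(180,100,300,220),5)"
```

```text
clock: 3.8
position: [0.5605, 0.0137, 0.1258]
ee_rot: [3.141, -0.001, -0.0]
force: [0.1, 0.4, 0.3]
width: 0.653
t 3.8 p [0.5605 0.0137 0.1258] rot [ 3.141e+00 -1.000e-03 -0.000e+00] F [0.1 0.4 0.3] w 0.06 j [ 0.02  0.46 -0.19  1.85  0.11  0.84 -1.8 ]
toolx [ 1.    -0.001 -0.   ] y [-0.001 -1.     0.   ] z [-0. -0. -1.] jaw yaw -90.0
delta tool [ 0.0005 -0.0033  0.0008]
rot tool deg [ 0.01  0.01 -0.04]
delta in final axes [ 0.0005 -0.0033  0.0008]
```

View pics/s3.png

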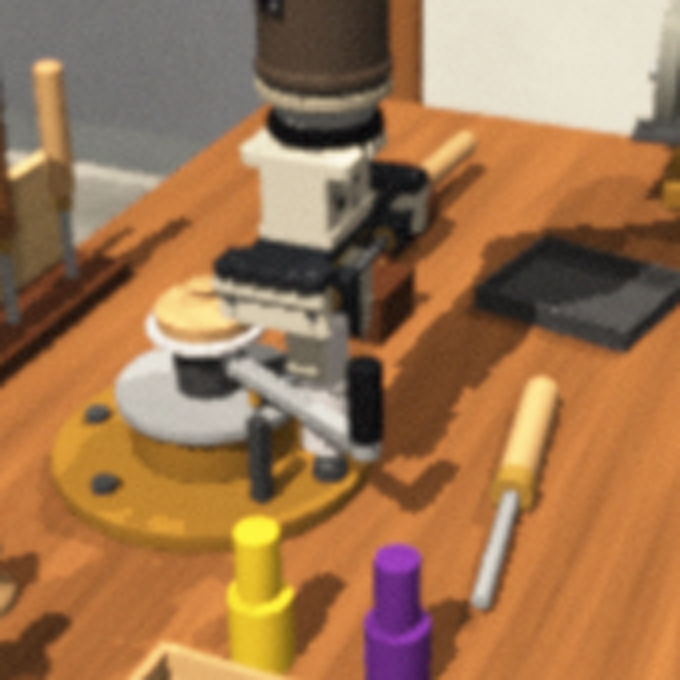

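The fingers straddle the cap's grip, above the arm and clear of the knob. I nudge the tool and close.

```bash
python3 -m creep '[{"translation":[0.0005,-0.0033,0],"rot":[0,0,0],"jaw":0.06},{"translation":[0,0,0],"rot":[0,0,0],"jaw":0.03},{"translation":[0,0,0],"rot":[0,0,0],"jaw":0.015},{"translation":[0,0,0],"rot":[0,0,0],"jaw":0.015},{"translation":[0,0,0],"rot":[0,0,0],"jaw":0.015},{"translation":[0,0,0],"rot":[0,0,0],"jaw":0.015},{"translation":[0,0,0],"rot":[0,0,0],"jaw":0.015}]' 30
python3 -c "
from h import *
st()"
```

```text
clock: 4.48
position: [0.561, 0.0175, 0.1257]
ee_rot: [3.142, -0.0, -0.0]
force: [-0.4, -0.7, -0.1]
width: 0.297
t 4.48 p [0.561  0.0175 0.1257] rot [ 3.142 -0.    -0.   ] F [-0.4 -0.7 -0.1] w 0.0272 j [ 0.01  0.47 -0.19  1.85  0.12  0.84 -1.81]
```

```bash
python3 -m creep '[{"translation":[0,0,-0.005],"rot":[0,0,0],"jaw":0.015},{"translation":[0,0,-0.008],"rot":[0,0,0],"jaw":0.015},{"translation":[0,0,-0.01],"rot":[0,0,0],"jaw":0.015},{"translation":[0,0,-0.012],"rot":[0,0,0],"jaw":0.015},{"translation":[0,0,-0.015],"rot":[0,0,0],"jaw":0.015},{"translation":[0,0,-0.015],"rot":[0,0,0],"jaw":0.015},{"translation":[0,0,-0.015],"rot":[0,0,0],"jaw":0.015},{"translation":[0,0,0],"rot":[0,0,0],"jaw":0.015},{"translation":[0,0,0],"rot":[0,0,0],"jaw":0.015}]' 30
python3 -c "
from h import *
plan([.470,-.338,.19],-90)
save('side','s4.png',(140,100,310,270),4)"
```

```text
clock: 5.23
position: [0.5616, 0.0176, 0.2069]
ee_rot: [-3.141, 0.0, -0.004]
force: [-0.3, -0.1, -2.5]
width: 0.3
t 5.23 p [0.5616 0.0176 0.2069] rot [-3.141  0.    -0.004] F [-0.3 -0.1 -2.5] w 0.0275 j [ 0.02  0.37 -0.2   1.76  0.09  1.01 -1.78]
toolx [ 1.    -0.     0.002] y [-0. -1. -0.] z [ 0.002  0.    -1.   ] jaw yaw -90.0
delta tool [-0.0916  0.3556  0.0166]
rot tool deg [-0.01 -0.14 -0.01]
delta in final axes [-0.0916  0.3556  0.0169]
```

View pics/s4.png

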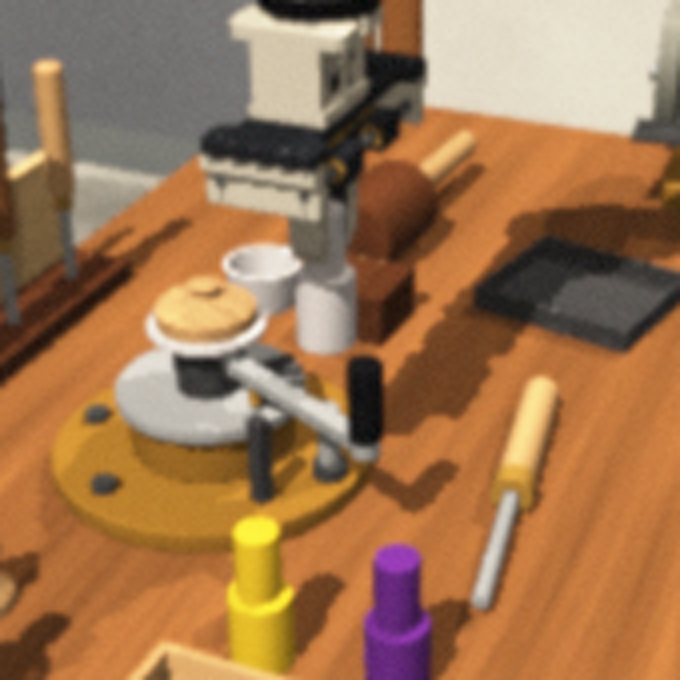

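The cap hangs upright in the jaws with its foot around (325,345), and the bare pin shows at (330,460). Next is the tray.

```bash
python3 -m creep '[{"translation":[-0.004,0.015,0],"rot":[0,0,0],"jaw":0.015},{"translation":[-0.008,0.031,0],"rot":[0,0,0],"jaw":0.015},{"translation":[-0.009,0.035,0],"rot":[0,0,0],"jaw":0.015},{"translation":[-0.009,0.035,0],"rot":[0,0,0],"jaw":0.015},{"translation":[-0.009,0.035,0],"rot":[0,0,0],"jaw":0.015},{"translation":[-0.009,0.035,0],"rot":[0,0,0],"jaw":0.015},{"translation":[-0.009,0.035,0],"rot":[0,0,0],"jaw":0.015},{"translation":[-0.009,0.035,0],"rot":[0,0,0],"jaw":0.015},{"translation":[-0.009,0.035,0],"rot":[0,0,0],"jaw":0.015},{"translation":[-0.008,0.031,0],"rot":[0,0,0],"jaw":0.015},{"translation":[-0.006,0.023,0],"rot":[0,0,0],"jaw":0.015},{"translation":[-0.003,0.01,0],"rot":[0,0,0],"jaw":0.015}]' 30
python3 -m creep '[{"translation":[0,0,0],"rot":[0,0,0],"jaw":0.015},{"translation":[0,0,0],"rot":[0,0,0],"jaw":0.015}]'
python3 -c "
from h import *
plan([.470,-.338,.087],-90)
save('side','s5.png',(200,70,370,240),4)"
```

```text
clock: 6.28
position: [0.4665, -0.3415, 0.2045]
ee_rot: [3.141, -0.008, -0.004]
force: [-0.3, -0.3, -1.4]
width: 0.303
clock: 6.45
position: [0.4689, -0.3365, 0.2049]
ee_rot: [-3.14, 0.0, 0.002]
force: [0.4, 0.3, -1.2]
width: 0.294
t 6.45 p [ 0.4689 -0.3365  0.2049] rot [-3.14e+00  0.00e+00  2.00e-03] F [ 0.4  0.3 -1.2] w 0.027 j [ 0.59  0.39 -0.08  1.73  0.03  1.02 -1.07]
toolx [ 1.    -0.    -0.001] y [-0.    -1.    -0.001] z [-0.001  0.001 -1.   ] jaw yaw -90.0
delta tool [0.0012 0.0017 0.1179]
rot tool deg [-0.08  0.06 -0.01]
delta in final axes [0.0011 0.0015 0.1179]
```

View pics/s5.png

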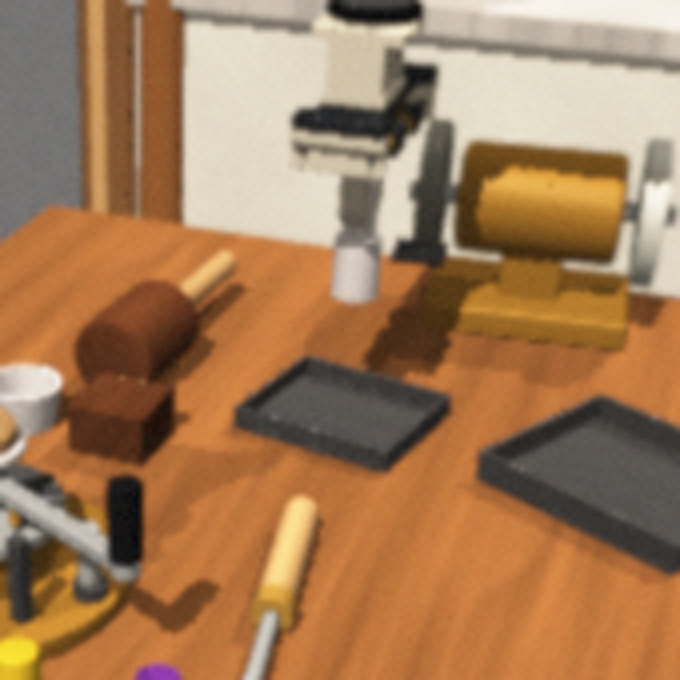

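The cap hangs over the small tray, with its foot at (355,295) above the floor at (340,410). I lower it most of the way, then feel for the floor.

```bash
python3 -m creep '[{"translation":[0.0011,0.0015,0.02],"rot":[0,0,0],"jaw":0.015},{"translation":[0,0,0.02],"rot":[0,0,0],"jaw":0.015},{"translation":[0,0,0.02],"rot":[0,0,0],"jaw":0.015},{"translation":[0,0,0.02],"rot":[0,0,0],"jaw":0.015},{"translation":[0,0,0.015],"rot":[0,0,0],"jaw":0.015},{"translation":[0,0,0.012],"rot":[0,0,0],"jaw":0.015},{"translation":[0,0,0.005],"rot":[0,0,0],"jaw":0.015},{"translation":[0,0,0],"rot":[0,0,0],"jaw":0.015},{"translation":[0,0,0],"rot":[0,0,0],"jaw":0.015}]'
for i in 1 2; do python3 -m creep '[{"translation":[0,0,0.0015],"rot":[0,0,0],"jaw":0.015},{"translation":[0,0,0],"rot":[0,0,0],"jaw":0.015}]'; done
```

```text
clock: 7.25
position: [0.4709, -0.3378, 0.0941]
ee_rot: [-3.141, -0.003, -0.001]
force: [0.2, -0.4, -1.2]
width: 0.294
clock: 7.42
position: [0.4708, -0.3389, 0.093]
ee_rot: [3.141, 0.001, 0.002]
force: [0.3, 0.2, -1.1]
width: 0.299
clock: 7.58
position: [0.4703, -0.339, 0.091]
ee_rot: [3.141, -0.0, 0.001]
force: [-0.3, 0.2, -1.8]
width: 0.296
```

```bash
for i in 1 2; do python3 -m creep '[{"translation":[0,0,0.0015],"rot":[0,0,0],"jaw":0.015},{"translation":[0,0,0],"rot":[0,0,0],"jaw":0.015}]'; done;  for i in 1 2 3; do python3 -m creep '[{"translation":[0,0,0.001],"rot":[0,0,0],"jaw":0.015},{"translation":[0,0,0],"rot":[0,0,0],"jaw":0.015}]'; done
```

```text
clock: 7.75
position: [0.4701, -0.3389, 0.0891]
ee_rot: [-3.142, 0.0, 0.0]
force: [-0.3, 0.3, -1.5]
width: 0.3
clock: 7.92
position: [0.47, -0.3389, 0.0875]
ee_rot: [-3.141, 0.0, 0.0]
force: [0.9, -0.0, -1.1]
width: 0.299
clock: 8.08
position: [0.4701, -0.3389, 0.0865]
ee_rot: [-3.142, 0.0, 0.0]
force: [-0.5, 0.0, -1.5]
width: 0.301
clock: 8.25
position: [0.4701, -0.3389, 0.0856]
ee_rot: [-3.142, -0.0, 0.0]
force: [0.8, 0.4, -1.6]
width: 0.3
clock: 8.42
position: [0.4703, -0.339, 0.0848]
ee_rot: [3.141, 0.0, 0.0]
force: [0.6, 0.2, -0.9]
width: 0.301
```

```bash
for i in 1 2 3; do python3 -m creep '[{"translation":[0,0,0.0008],"rot":[0,0,0],"jaw":0.015},{"translation":[0,0,0],"rot":[0,0,0],"jaw":0.015}]'|grep -E "pos|force"; done; python3 -c "
from h import *
save('side','s6.png',(200,70,370,240),4)"
```

```text
position: [0.4705, -0.339, 0.0847]
force: [-1.3, 1.7, 7.0]
position: [0.4707, -0.339, 0.0847]
force: [-3.2, 3.4, 16.1]
position: [0.4709, -0.339, 0.0846]
force: [-6.1, 3.8, 23.0]
```

View pics/s6.png

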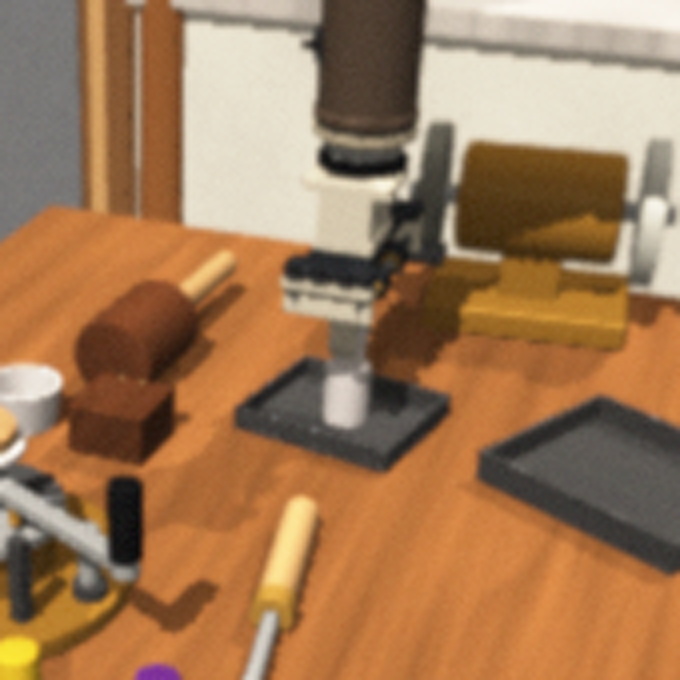

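The cap stands on the tray floor, with its foot at (345,420), and contact came at TCP z=0.0847 as expected. I relax the push, then open.

```bash
python3 -m creep '[{"translation":[0,0,-0.0022],"rot":[0,0,0],"jaw":0.015},{"translation":[0,0,0],"rot":[0,0,0],"jaw":0.015},{"translation":[0,0,0],"rot":[0,0,0],"jaw":0.03},{"translation":[0,0,0],"rot":[0,0,0],"jaw":0.045},{"translation":[0,0,0],"rot":[0,0,0],"jaw":0.06},{"translation":[0,0,0],"rot":[0,0,0],"jaw":0.06},{"translation":[0,0,0],"rot":[0,0,0],"jaw":0.06},{"translation":[0,0,-0.01],"rot":[0,0,0],"jaw":0.06},{"translation":[0,0,-0.02],"rot":[0,0,0],"jaw":0.06},{"translation":[0,0,-0.03],"rot":[0,0,0],"jaw":0.06},{"translation":[0,0,-0.04],"rot":[0,0,0],"jaw":0.06},{"translation":[0,0,-0.035],"rot":[0,0,0],"jaw":0.06}]'
python3 -c "
from h import *
save('side','s7.png',(200,70,370,240),4);plan([.505,.082,.225],63)"
```

```text
clock: 9.97
position: [0.4699, -0.3388, 0.2221]
ee_rot: [3.142, 0.0, 0.0]
force: [1.7, -0.8, -0.9]
width: 0.655
t 10.02 p [ 0.4729 -0.3405  0.2295] rot [ 3.136 -0.     0.014] F [ 2.5 -0.5  4.2] w 0.0604 j [ 0.59  0.37 -0.08  1.7   0.03  1.06 -1.07]
toolx [ 1.    -0.     0.009] y [-0.    -1.     0.005] z [ 0.009 -0.005 -1.   ] jaw yaw -90.0
delta tool [ 0.032  -0.4226  0.0025]
rot tool deg [   0.79    0.24 -153.  ]
delta in final axes [0.1633 0.3911 0.0045]
```

View pics/s7.png

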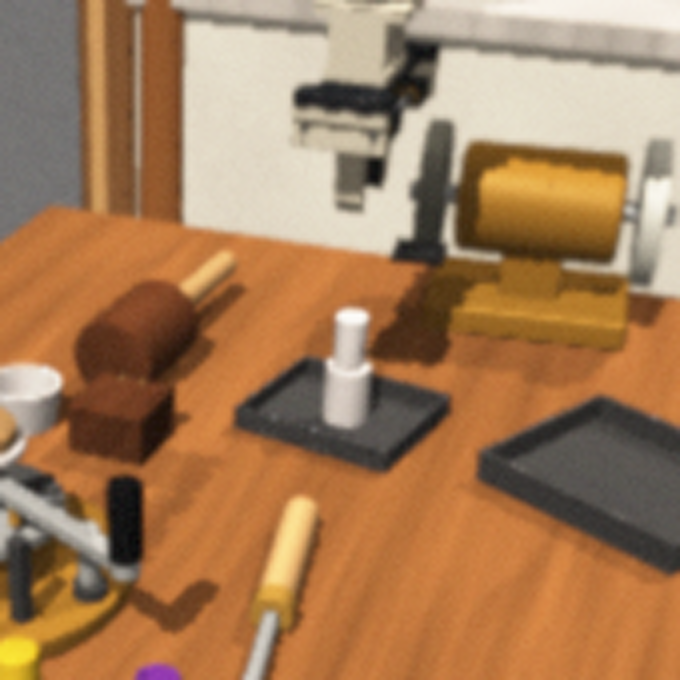

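The cap stands upright in the small tray, from (350,315) to (347,420). Next is the knob, with jaws tangential so that tool +y points along the swing.

```bash
python3 -m creep '[{"translation":[0.001,-0.015,0],"rot":[0,0,0],"jaw":0.06},{"translation":[0.003,-0.035,0],"rot":[0,0,0],"jaw":0.06},{"translation":[0.003,-0.04,0],"rot":[0,0,0],"jaw":0.06},{"translation":[0.003,-0.04,0],"rot":[0,0,0],"jaw":0.06},{"translation":[0.003,-0.04,0],"rot":[0,0,0],"jaw":0.06},{"translation":[0.003,-0.04,0],"rot":[0,0,0],"jaw":0.06},{"translation":[0.003,-0.04,0],"rot":[0,0,0],"jaw":0.06},{"translation":[0.003,-0.04,0],"rot":[0,0,0],"jaw":0.06},{"translation":[0.003,-0.04,0],"rot":[0,0,0],"jaw":0.06},{"translation":[0.003,-0.04,0],"rot":[0,0,0],"jaw":0.06},{"translation":[0.003,-0.035,0],"rot":[0,0,0],"jaw":0.06},{"translation":[0.001,-0.017,0],"rot":[0,0,0],"jaw":0.06}]'
python3 -m creep '[{"translation":[0,0,0],"rot":[0,0,7],"jaw":0.06},{"translation":[0,0,0],"rot":[0,0,7],"jaw":0.06},{"translation":[0,0,0],"rot":[0,0,7],"jaw":0.06},{"translation":[0,0,0],"rot":[0,0,6],"jaw":0.06},{"translation":[0,0,0],"rot":[0,0,0],"jaw":0.06},{"translation":[0,0,0],"rot":[0,0,0],"jaw":0.06}]'
python3 - <<'E'
from h import *
save('side','s8.png',(140,60,310,230),4); save('top','t8.png',(180,100,300,220),5)
plan([.5045,.0825,.127],-117)
for n in("side","top"): print(n,[(np.round(d['location'],1).tolist(),round(d['score'],2)) for d in optics.pinpoint(n,"lever_knob")])
print(proj("side",[.5045,.0825,.13]),proj("top",[.5045,.0825,.13]))
E
```

```text
clock: 11.02
position: [0.502, 0.0886, 0.2206]
ee_rot: [-3.139, -0.008, -0.002]
force: [0.2, 0.6, -0.3]
width: 0.656
clock: 11.52
position: [0.5022, 0.0832, 0.22]
ee_rot: [-3.056, 0.728, -0.001]
force: [0.1, -0.1, -1.2]
width: 0.655
t 11.62 p [0.5022 0.0831 0.2198] rot [-3.056e+00  7.280e-01 -1.000e-03] F [-0.4  0.2 -0.1] w 0.0601 j [-0.12  0.28 -0.19  1.87  0.06  1.   -2.37]
toolx [ 0.893 -0.451  0.   ] y [-0.451 -0.893 -0.   ] z [ 0. -0. -1.] jaw yaw -116.8
delta tool [ 0.0023 -0.0005  0.0928]
rot tool deg [-0.01 -0.02  0.2 ]
delta in final axes [ 0.0024 -0.0005  0.0928]
side [([233.7, 197.0], 0.91), ([208.8, 176.0], 0.21), ([221.6, 198.9], 0.16)]
top []
[232.08431768 199.50163661] [231.88778252 187.19229   ]
```

View pics/s8.png

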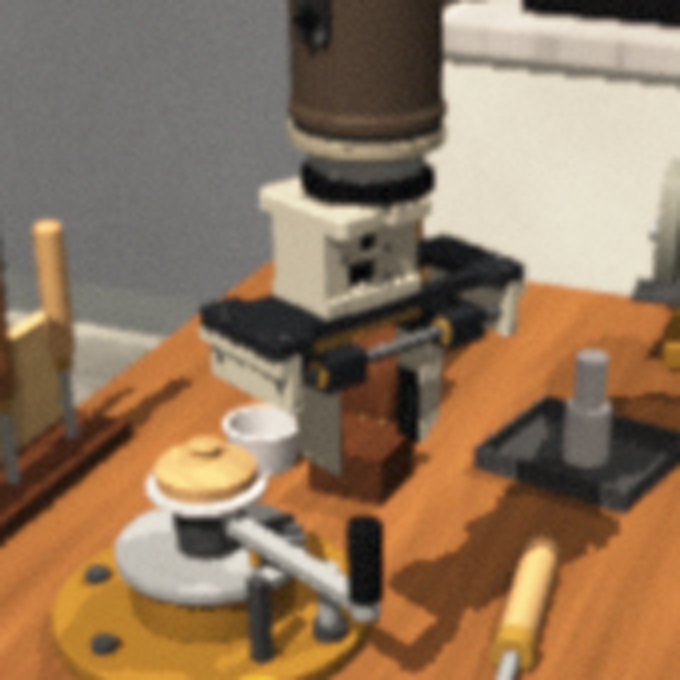

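The open fingers, at (322,430) and (425,400), straddle the knob column at (365,560). I descend.

```bash
python3 -m creep '[{"translation":[0.0023,-0.0005,0.015],"rot":[0,0,0],"jaw":0.06},{"translation":[0,0,0.018],"rot":[0,0,0],"jaw":0.06},{"translation":[0,0,0.018],"rot":[0,0,0],"jaw":0.06},{"translation":[0,0,0.018],"rot":[0,0,0],"jaw":0.06},{"translation":[0,0,0.014],"rot":[0,0,0],"jaw":0.06},{"translation":[0,0,0.008],"rot":[0,0,0],"jaw":0.06},{"translation":[0,0,0],"rot":[0,0,0],"jaw":0.06},{"translation":[0,0,0],"rot":[0,0,0],"jaw":0.06}]'
python3 - <<'E'
from h import *
save('side','s9.png',(140,60,310,230),4)
plan([.5045,.0825,.128],-117)
E
```

```text
clock: 12.38
position: [0.5044, 0.0825, 0.1286]
ee_rot: [3.055, -0.732, -0.001]
force: [-0.2, 0.5, -0.2]
width: 0.652
t 12.43 p [0.5048 0.0826 0.1292] rot [-3.055e+00  7.330e-01 -1.000e-03] F [ 0.4 -0.2  0.9] w 0.0601 j [-0.13  0.39 -0.18  1.97  0.1   0.79 -2.4 ]
toolx [ 0.891 -0.454  0.001] y [-0.454 -0.891 -0.001] z [ 0.001  0.    -1.   ] jaw yaw -117.0
delta tool [-0.0003  0.0002  0.0012]
rot tool deg [-0.03 -0.03  0.02]
delta in final axes [-0.0003  0.0002  0.0012]
```

View pics/s9.png

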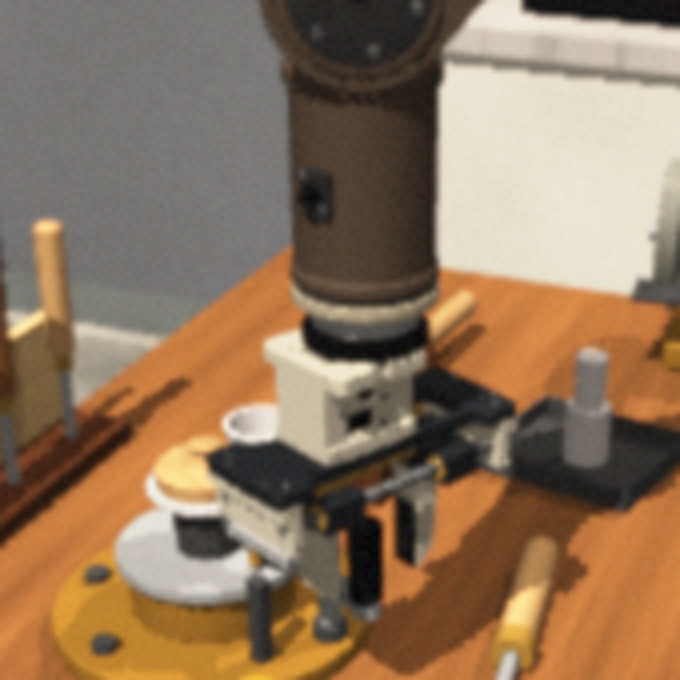

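The knob at (365,560) lies between the fingers at (322,575) and (415,530). I close on it.

```bash
python3 -m creep '[{"translation":[0,0,0],"rot":[0,0,0],"jaw":0.035},{"translation":[0,0,0],"rot":[0,0,0],"jaw":0.01},{"translation":[0,0,0],"rot":[0,0,0],"jaw":0.01},{"translation":[0,0,0],"rot":[0,0,0],"jaw":0.01},{"translation":[0,0,0],"rot":[0,0,0],"jaw":0.01},{"translation":[0,0,0],"rot":[0,0,0],"jaw":0.01}]' 40
python3 - <<'E'
from h import *
save('side','s10.png',(140,60,310,230),4)
plan([.5045,.0825,.128],-117)
E
```

```text
clock: 12.93
position: [0.5048, 0.083, 0.1288]
ee_rot: [-3.054, 0.733, -0.001]
force: [3.5, 8.2, -3.3]
width: 0.264
t 12.98 p [0.5052 0.0838 0.1288] rot [-3.053e+00  7.320e-01 -2.000e-03] F [ 2.9  2.6 -4.4] w 0.0232 j [-0.13  0.39 -0.18  1.97  0.1   0.79 -2.4 ]
toolx [ 0.891 -0.453  0.001] y [-0.453 -0.891 -0.002] z [ 0.002  0.002 -1.   ] jaw yaw -117.0
delta tool [-0.      0.0015  0.0008]
rot tool deg [-0.14 -0.05  0.04]
delta in final axes [-0.      0.0015  0.0008]
```

View pics/s10.png

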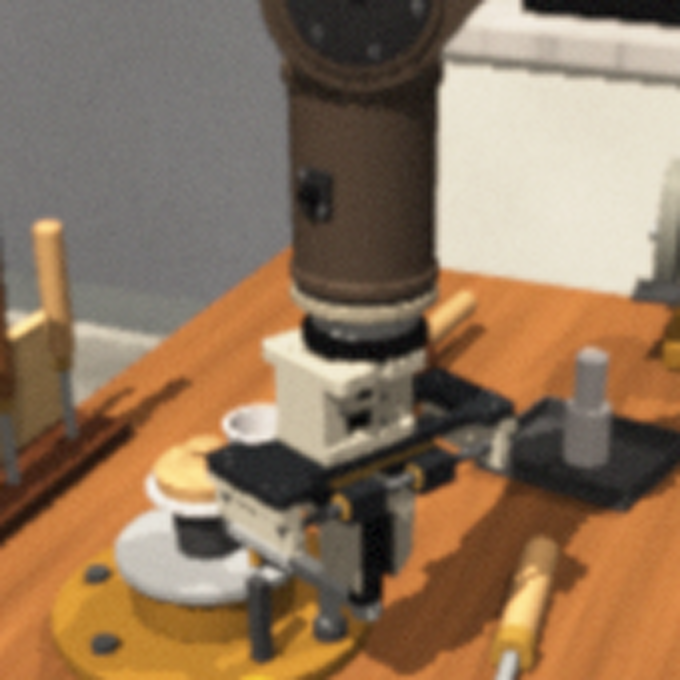

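The knob is held, with the opening at 23 mm. I swing in 1° steps, logging the angle and tangential load at each one.

```bash
cat > log.py <<'E'
from h import *
s=arm.observe(); d=s['position'][:2]-np.array([.656,.0065]); a=np.arctan2(d[1],d[0]); u=np.array([np.cos(a),np.sin(a)]); t=np.array([-u[1],u[0]])
M=Ro.from_rotvec(s['ee_rot']).as_matrix()
l="t %.2f ang %.2f r %.4f z %.4f load %.1f rad %.1f Fz %.1f yaw %.1f w %.4f"%(s['clock'],np.degrees(a)%360,np.hypot(*d),s['position'][2],-s['force'][:2]@t,s['force'][:2]@u,s['force'][2],np.degrees(np.arctan2(M[1,1],M[0,1])),s['width']*.0918)
print(l); open("log.txt","a").write(l+"  pos %s\n"%s['position'].round(4).tolist())
E
cat > /dev/null
L="python3 log.py"
$L
python3 -m creep '[{"translation":[0,0.0015,0],"rot":[0,0,-0.5],"jaw":0.01},{"translation":[0,0.0015,0],"rot":[0,0,-0.5],"jaw":0.01}]' >/dev/null; $L
python3 -m creep '[{"translation":[0,0.0015,0],"rot":[0,0,-0.5],"jaw":0.01},{"translation":[0,0.0015,0],"rot":[0,0,-0.5],"jaw":0.01}]' >/dev/null; $L
python3 -m creep '[{"translation":[0,0.0015,0],"rot":[0,0,-0.5],"jaw":0.01},{"translation":[0,0.0015,0],"rot":[0,0,-0.5],"jaw":0.01}]' >/dev/null; $L
python3 -m creep '[{"translation":[0,0.0015,0],"rot":[0,0,-0.5],"jaw":0.01},{"translation":[0,0.0015,0],"rot":[0,0,-0.5],"jaw":0.01}]' >/dev/null; $L
```

```text
t 12.98 ang 152.86 r 0.1695 z 0.1288 load 3.7 rad -1.4 Fz -4.4 yaw -117.0 w 0.0232
t 13.15 ang 153.49 r 0.1694 z 0.1288 load 9.6 rad -1.1 Fz -6.0 yaw -115.9 w 0.0234
t 13.32 ang 154.50 r 0.1694 z 0.1288 load 9.5 rad -1.6 Fz -6.1 yaw -114.9 w 0.0235
t 13.48 ang 155.49 r 0.1694 z 0.1288 load 9.0 rad -2.4 Fz -4.0 yaw -113.9 w 0.0232
t 13.65 ang 156.51 r 0.1693 z 0.1288 load 10.0 rad -2.1 Fz -6.2 yaw -112.9 w 0.0235
```

```bash
L="python3 log.py"
python3 -m creep '[{"translation":[0,0.0015,0],"rot":[0,0,-0.5],"jaw":0.01},{"translation":[0,0.0015,0],"rot":[0,0,-0.5],"jaw":0.01}]' >/dev/null; $L
python3 -m creep '[{"translation":[0,0.0015,0],"rot":[0,0,-0.5],"jaw":0.01},{"translation":[0,0.0015,0],"rot":[0,0,-0.5],"jaw":0.01}]' >/dev/null; $L
python3 -m creep '[{"translation":[0,0.0015,0],"rot":[0,0,-0.5],"jaw":0.01},{"translation":[0,0.0015,0],"rot":[0,0,-0.5],"jaw":0.01}]' >/dev/null; $L
python3 -m creep '[{"translation":[0,0.0015,0],"rot":[0,0,-0.5],"jaw":0.01},{"translation":[0,0.0015,0],"rot":[0,0,-0.5],"jaw":0.01}]' >/dev/null; $L
python3 -m creep '[{"translation":[0,0.0015,0],"rot":[0,0,-0.5],"jaw":0.01},{"translation":[0,0.0015,0],"rot":[0,0,-0.5],"jaw":0.01}]' >/dev/null; $L
python3 -m creep '[{"translation":[0,0.0015,0],"rot":[0,0,-0.5],"jaw":0.01},{"translation":[0,0.0015,0],"rot":[0,0,-0.5],"jaw":0.01}]' >/dev/null; $L
python3 -m creep '[{"translation":[0,0.0015,0],"rot":[0,0,-0.5],"jaw":0.01},{"translation":[0,0.0015,0],"rot":[0,0,-0.5],"jaw":0.01}]' >/dev/null; $L
python3 -m creep '[{"translation":[0,0.0015,0],"rot":[0,0,-0.5],"jaw":0.01},{"translation":[0,0.0015,0],"rot":[0,0,-0.5],"jaw":0.01}]' >/dev/null; $L
python3 -m creep '[{"translation":[0,0.0015,0],"rot":[0,0,-0.5],"jaw":0.01},{"translation":[0,0.0015,0],"rot":[0,0,-0.5],"jaw":0.01}]' >/dev/null; $L
python3 -m creep '[{"translation":[0,0.0015,0],"rot":[0,0,-0.5],"jaw":0.01},{"translation":[0,0.0015,0],"rot":[0,0,-0.5],"jaw":0.01}]' >/dev/null; $L
python3 -m creep '[{"translation":[0,0.0015,0],"rot":[0,0,-0.5],"jaw":0.01},{"translation":[0,0.0015,0],"rot":[0,0,-0.5],"jaw":0.01}]' >/dev/null; $L
python3 -m creep '[{"translation":[0,0.0015,0],"rot":[0,0,-0.5],"jaw":0.01},{"translation":[0,0.0015,0],"rot":[0,0,-0.5],"jaw":0.01}]' >/dev/null; $L
```

```text
t 13.82 ang 157.51 r 0.1693 z 0.1288 load 9.6 rad -1.9 Fz -6.1 yaw -111.9 w 0.0231
t 13.98 ang 158.54 r 0.1693 z 0.1288 load 9.0 rad -1.6 Fz -5.5 yaw -110.9 w 0.0234
t 14.15 ang 159.54 r 0.1692 z 0.1288 load 9.0 rad -2.0 Fz -6.0 yaw -109.9 w 0.0232
t 14.32 ang 160.55 r 0.1692 z 0.1288 load 8.4 rad -1.6 Fz -5.7 yaw -108.9 w 0.0234
t 14.48 ang 161.55 r 0.1691 z 0.1288 load 10.6 rad -2.4 Fz -6.9 yaw -107.9 w 0.0233
t 14.65 ang 162.36 r 0.1691 z 0.1288 load 13.3 rad -3.9 Fz -7.7 yaw -106.8 w 0.0234
t 14.82 ang 163.33 r 0.1691 z 0.1288 load 10.9 rad -3.2 Fz -7.2 yaw -105.8 w 0.0233
t 14.98 ang 164.39 r 0.1691 z 0.1288 load 12.1 rad -3.5 Fz -7.8 yaw -104.8 w 0.0234
t 15.15 ang 165.46 r 0.1690 z 0.1288 load 10.0 rad -4.1 Fz -7.1 yaw -103.8 w 0.0234
t 15.32 ang 166.52 r 0.1690 z 0.1288 load 9.8 rad -4.6 Fz -6.1 yaw -102.8 w 0.0239
t 15.48 ang 167.58 r 0.1689 z 0.1288 load 9.7 rad -3.9 Fz -5.7 yaw -101.9 w 0.0234
t 15.65 ang 168.65 r 0.1689 z 0.1288 load 9.7 rad -4.0 Fz -6.5 yaw -100.9 w 0.0231
```

```bash
L="python3 log.py"
python3 -m creep '[{"translation":[0.0001,0.0015,0],"rot":[0,0,-0.5],"jaw":0.01},{"translation":[0.0001,0.0015,0],"rot":[0,0,-0.5],"jaw":0.01}]' >/dev/null; $L
python3 -m creep '[{"translation":[0.0001,0.0015,0],"rot":[0,0,-0.5],"jaw":0.01},{"translation":[0.0001,0.0015,0],"rot":[0,0,-0.5],"jaw":0.01}]' >/dev/null; $L
python3 -m creep '[{"translation":[0.0001,0.0015,0],"rot":[0,0,-0.5],"jaw":0.01},{"translation":[0.0001,0.0015,0],"rot":[0,0,-0.5],"jaw":0.01}]' >/dev/null; $L
python3 -m creep '[{"translation":[0.0001,0.0015,0],"rot":[0,0,-0.5],"jaw":0.01},{"translation":[0.0001,0.0015,0],"rot":[0,0,-0.5],"jaw":0.01}]' >/dev/null; $L
python3 -m creep '[{"translation":[0.0001,0.0015,0],"rot":[0,0,-0.5],"jaw":0.01},{"translation":[0.0001,0.0015,0],"rot":[0,0,-0.5],"jaw":0.01}]' >/dev/null; $L
python3 -m creep '[{"translation":[0.0001,0.0015,0],"rot":[0,0,-0.5],"jaw":0.01},{"translation":[0.0001,0.0015,0],"rot":[0,0,-0.5],"jaw":0.01}]' >/dev/null; $L
python3 -m creep '[{"translation":[0.0001,0.0015,0],"rot":[0,0,-0.5],"jaw":0.01},{"translation":[0.0001,0.0015,0],"rot":[0,0,-0.5],"jaw":0.01}]' >/dev/null; $L
python3 -m creep '[{"translation":[0.0001,0.0015,0],"rot":[0,0,-0.5],"jaw":0.01},{"translation":[0.0001,0.0015,0],"rot":[0,0,-0.5],"jaw":0.01}]' >/dev/null; $L
python3 -m creep '[{"translation":[0.0001,0.0015,0],"rot":[0,0,-0.5],"jaw":0.01},{"translation":[0.0001,0.0015,0],"rot":[0,0,-0.5],"jaw":0.01}]' >/dev/null; $L
python3 -m creep '[{"translation":[0.0001,0.0015,0],"rot":[0,0,-0.5],"jaw":0.01},{"translation":[0.0001,0.0015,0],"rot":[0,0,-0.5],"jaw":0.01}]' >/dev/null; $L
python3 -m creep '[{"translation":[0.0001,0.0015,0],"rot":[0,0,-0.5],"jaw":0.01},{"translation":[0.0001,0.0015,0],"rot":[0,0,-0.5],"jaw":0.01}]' >/dev/null; $L
python3 -m creep '[{"translation":[0.0001,0.0015,0],"rot":[0,0,-0.5],"jaw":0.01},{"translation":[0.0001,0.0015,0],"rot":[0,0,-0.5],"jaw":0.01}]' >/dev/null; $L
```

```text
t 15.82 ang 169.70 r 0.1688 z 0.1288 load 9.3 rad -3.8 Fz -6.5 yaw -99.9 w 0.0232
t 15.98 ang 170.77 r 0.1688 z 0.1288 load 8.7 rad -3.3 Fz -4.9 yaw -98.9 w 0.0234
t 16.15 ang 171.83 r 0.1688 z 0.1288 load 7.7 rad -2.9 Fz -3.4 yaw -97.9 w 0.0232
t 16.32 ang 172.90 r 0.1687 z 0.1288 load 7.6 rad -2.0 Fz -3.4 yaw -96.9 w 0.0235
t 16.48 ang 173.83 r 0.1687 z 0.1288 load 9.6 rad -2.2 Fz -3.2 yaw -95.9 w 0.0233
t 16.65 ang 174.74 r 0.1686 z 0.1288 load 9.9 rad -1.8 Fz -2.3 yaw -94.8 w 0.0236
t 16.82 ang 175.73 r 0.1686 z 0.1288 load 9.7 rad -0.9 Fz -2.0 yaw -93.8 w 0.0231
t 16.98 ang 176.74 r 0.1686 z 0.1287 load 9.4 rad -1.0 Fz -0.4 yaw -92.8 w 0.0235
t 17.15 ang 177.74 r 0.1685 z 0.1287 load 9.9 rad 0.1 Fz -0.6 yaw -91.8 w 0.0232
t 17.32 ang 178.58 r 0.1685 z 0.1287 load 13.9 rad 1.7 Fz -0.1 yaw -90.8 w 0.0231
t 17.48 ang 179.52 r 0.1684 z 0.1287 load 11.3 rad 2.1 Fz 1.0 yaw -89.8 w 0.0237
t 17.65 ang 180.62 r 0.1684 z 0.1287 load 11.2 rad 1.3 Fz 2.9 yaw -88.8 w 0.0236
```

```bash
L="python3 log.py"
python3 -m creep '[{"translation":[0,0.0015,0],"rot":[0,0,-0.5],"jaw":0.01},{"translation":[0,0.0015,0],"rot":[0,0,-0.5],"jaw":0.01}]' >/dev/null; $L
python3 -m creep '[{"translation":[0,0.0015,0],"rot":[0,0,-0.5],"jaw":0.01},{"translation":[0,0.0015,0],"rot":[0,0,-0.5],"jaw":0.01}]' >/dev/null; $L
python3 -m creep '[{"translation":[0,0.0015,0],"rot":[0,0,-0.5],"jaw":0.01},{"translation":[0,0.0015,0],"rot":[0,0,-0.5],"jaw":0.01}]' >/dev/null; $L
python3 -m creep '[{"translation":[0,0.0015,0],"rot":[0,0,-0.5],"jaw":0.01},{"translation":[0,0.0015,0],"rot":[0,0,-0.5],"jaw":0.01}]' >/dev/null; $L
python3 -m creep '[{"translation":[0,0.0015,0],"rot":[0,0,-0.5],"jaw":0.01},{"translation":[0,0.0015,0],"rot":[0,0,-0.5],"jaw":0.01}]' >/dev/null; $L
python3 -m creep '[{"translation":[0,0.0015,0],"rot":[0,0,-0.5],"jaw":0.01},{"translation":[0,0.0015,0],"rot":[0,0,-0.5],"jaw":0.01}]' >/dev/null; $L
python3 -m creep '[{"translation":[0,0.0015,0],"rot":[0,0,-0.5],"jaw":0.01},{"translation":[0,0.0015,0],"rot":[0,0,-0.5],"jaw":0.01}]' >/dev/null; $L
python3 -m creep '[{"translation":[0,0.0015,0],"rot":[0,0,-0.5],"jaw":0.01},{"translation":[0,0.0015,0],"rot":[0,0,-0.5],"jaw":0.01}]' >/dev/null; $L
python3 -m creep '[{"translation":[0,0.0015,0],"rot":[0,0,-0.5],"jaw":0.01},{"translation":[0,0.0015,0],"rot":[0,0,-0.5],"jaw":0.01}]' >/dev/null; $L
python3 -m creep '[{"translation":[0,0.0015,0],"rot":[0,0,-0.5],"jaw":0.01},{"translation":[0,0.0015,0],"rot":[0,0,-0.5],"jaw":0.01}]' >/dev/null; $L
python3 -m creep '[{"translation":[0,0.0015,0],"rot":[0,0,-0.5],"jaw":0.01},{"translation":[0,0.0015,0],"rot":[0,0,-0.5],"jaw":0.01}]' >/dev/null; $L
python3 -m creep '[{"translation":[0,0.0015,0],"rot":[0,0,-0.5],"jaw":0.01},{"translation":[0,0.0015,0],"rot":[0,0,-0.5],"jaw":0.01}]' >/dev/null; $L
python3 -m creep '[{"translation":[0,0.0015,0],"rot":[0,0,-0.5],"jaw":0.01},{"translation":[0,0.0015,0],"rot":[0,0,-0.5],"jaw":0.01}]' >/dev/null; $L
```

```text
t 17.82 ang 181.70 r 0.1684 z 0.1287 load 10.0 rad 2.0 Fz 1.2 yaw -87.8 w 0.0232
t 17.98 ang 182.78 r 0.1683 z 0.1287 load 11.7 rad 1.3 Fz 1.1 yaw -86.8 w 0.0233
t 18.15 ang 183.84 r 0.1683 z 0.1287 load 9.4 rad 1.3 Fz 0.9 yaw -85.8 w 0.0235
t 18.32 ang 184.92 r 0.1683 z 0.1287 load 9.3 rad -0.2 Fz 1.9 yaw -84.8 w 0.0234
t 18.48 ang 185.99 r 0.1683 z 0.1287 load 9.0 rad -0.3 Fz 1.5 yaw -83.8 w 0.0234
t 18.65 ang 187.06 r 0.1683 z 0.1287 load 9.1 rad -0.8 Fz 0.7 yaw -82.8 w 0.0233
t 18.82 ang 188.14 r 0.1683 z 0.1287 load 7.6 rad -0.7 Fz 1.3 yaw -81.8 w 0.0237
t 18.98 ang 189.21 r 0.1682 z 0.1287 load 6.9 rad -0.8 Fz 0.9 yaw -80.9 w 0.0231
t 19.15 ang 190.15 r 0.1682 z 0.1287 load 9.6 rad -0.7 Fz -0.0 yaw -79.9 w 0.0235
t 19.32 ang 191.05 r 0.1682 z 0.1287 load 9.3 rad -1.3 Fz -0.1 yaw -78.8 w 0.0236
t 19.48 ang 192.04 r 0.1682 z 0.1288 load 10.0 rad -1.1 Fz 0.9 yaw -77.8 w 0.0234
t 19.65 ang 193.06 r 0.1682 z 0.1287 load 10.5 rad -1.4 Fz 1.7 yaw -76.8 w 0.0236
t 19.82 ang 194.03 r 0.1682 z 0.1287 load 11.3 rad -1.3 Fz 1.3 yaw -75.8 w 0.0234
```

```bash
L="python3 log.py"
python3 -m creep '[{"translation":[0,0.0015,0],"rot":[0,0,-0.5],"jaw":0.01},{"translation":[0,0.0015,0],"rot":[0,0,-0.5],"jaw":0.01}]' >/dev/null; $L
python3 -m creep '[{"translation":[0,0.0015,0],"rot":[0,0,-0.5],"jaw":0.01},{"translation":[0,0.0015,0],"rot":[0,0,-0.5],"jaw":0.01}]' >/dev/null; $L
python3 -m creep '[{"translation":[0,0.0015,0],"rot":[0,0,-0.5],"jaw":0.01},{"translation":[0,0.0015,0],"rot":[0,0,-0.5],"jaw":0.01}]' >/dev/null; $L
python3 -m creep '[{"translation":[0,0.0015,0],"rot":[0,0,-0.5],"jaw":0.01},{"translation":[0,0.0015,0],"rot":[0,0,-0.5],"jaw":0.01}]' >/dev/null; $L
python3 -m creep '[{"translation":[0,0.0015,0],"rot":[0,0,-0.5],"jaw":0.01},{"translation":[0,0.0015,0],"rot":[0,0,-0.5],"jaw":0.01}]' >/dev/null; $L
python3 -m creep '[{"translation":[0,0.0015,0],"rot":[0,0,-0.5],"jaw":0.01},{"translation":[0,0.0015,0],"rot":[0,0,-0.5],"jaw":0.01}]' >/dev/null; $L
python3 -m creep '[{"translation":[0,0.0015,0],"rot":[0,0,-0.5],"jaw":0.01},{"translation":[0,0.0015,0],"rot":[0,0,-0.5],"jaw":0.01}]' >/dev/null; $L
python3 -m creep '[{"translation":[0,0.0015,0],"rot":[0,0,-0.5],"jaw":0.01},{"translation":[0,0.0015,0],"rot":[0,0,-0.5],"jaw":0.01}]' >/dev/null; $L
python3 -m creep '[{"translation":[0,0.0015,0],"rot":[0,0,-0.5],"jaw":0.01},{"translation":[0,0.0015,0],"rot":[0,0,-0.5],"jaw":0.01}]' >/dev/null; $L
python3 -m creep '[{"translation":[0,0.0015,0],"rot":[0,0,-0.5],"jaw":0.01},{"translation":[0,0.0015,0],"rot":[0,0,-0.5],"jaw":0.01}]' >/dev/null; $L
```

```text
t 19.98 ang 194.95 r 0.1682 z 0.1287 load 12.5 rad -2.5 Fz 1.7 yaw -74.8 w 0.0233
t 20.15 ang 195.62 r 0.1682 z 0.1287 load 16.5 rad -0.7 Fz 3.6 yaw -73.8 w 0.0234
t 20.32 ang 196.85 r 0.1681 z 0.1288 load 10.9 rad -2.0 Fz 0.9 yaw -72.8 w 0.0233
t 20.48 ang 197.81 r 0.1681 z 0.1287 load 14.0 rad -2.6 Fz 2.6 yaw -71.8 w 0.0232
t 20.65 ang 199.02 r 0.1681 z 0.1288 load 10.4 rad -2.4 Fz 1.9 yaw -70.8 w 0.0235
t 20.82 ang 200.10 r 0.1681 z 0.1288 load 9.7 rad -4.1 Fz 2.0 yaw -69.8 w 0.0231
t 20.98 ang 201.17 r 0.1681 z 0.1287 load 9.1 rad -3.9 Fz 0.8 yaw -68.8 w 0.0238
t 21.15 ang 202.24 r 0.1681 z 0.1288 load 8.9 rad -4.0 Fz 0.5 yaw -67.8 w 0.0234
t 21.32 ang 203.28 r 0.1681 z 0.1288 load 8.6 rad -4.3 Fz 1.3 yaw -66.8 w 0.0232
t 21.48 ang 204.35 r 0.1681 z 0.1288 load 8.4 rad -4.5 Fz 0.8 yaw -65.8 w 0.0232
```

```bash
L="python3 log.py"
python3 -m creep '[{"translation":[0.0001,0.0015,0],"rot":[0,0,-0.5],"jaw":0.01},{"translation":[0.0001,0.0015,0],"rot":[0,0,-0.5],"jaw":0.01}]' >/dev/null; $L
python3 -m creep '[{"translation":[0.0001,0.0015,0],"rot":[0,0,-0.5],"jaw":0.01},{"translation":[0.0001,0.0015,0],"rot":[0,0,-0.5],"jaw":0.01}]' >/dev/null; $L
python3 -m creep '[{"translation":[0.0001,0.001,0],"rot":[0,0,-0.3],"jaw":0.01},{"translation":[0.0001,0.0005,0],"rot":[0,0,-0.2],"jaw":0.01}]' >/dev/null; $L
```

```text
t 21.65 ang 205.42 r 0.1681 z 0.1287 load 7.4 rad -3.9 Fz 1.3 yaw -64.8 w 0.0235
t 21.82 ang 206.36 r 0.1681 z 0.1287 load 9.5 rad -3.2 Fz 2.6 yaw -63.8 w 0.0235
t 21.98 ang 206.82 r 0.1680 z 0.1287 load 9.7 rad -3.6 Fz 3.9 yaw -63.3 w 0.0236
```

The load has dipped and recovered for the third time, so the lever is clear of click 3, and click 4 would start rising near 210–211°. I let it settle and check both pictures.

```bash
python3 -m creep '[{"translation":[0,0,0],"rot":[0,0,0],"jaw":0.01},{"translation":[0,0,0],"rot":[0,0,0],"jaw":0.01},{"translation":[0,0,0],"rot":[0,0,0],"jaw":0.01},{"translation":[0,0,0],"rot":[0,0,0],"jaw":0.01},{"translation":[0,0,0],"rot":[0,0,0],"jaw":0.01},{"translation":[0,0,0],"rot":[0,0,0],"jaw":0.01}]'; python3 log.py
python3 - <<'E'
from h import *
save('side','s11.png',(120,80,330,290),3); save('top','t11.png',(150,90,400,240),3); print(abs(arm.observe()['dq']).max())
E
```

```text
clock: 22.48
position: [0.506, -0.0693, 0.1287]
ee_rot: [-3.054, -0.723, -0.001]
force: [-0.8, 8.4, 2.0]
width: 0.256
t 22.48 ang 206.79 r 0.1681 z 0.1287 load 7.9 rad -3.1 Fz 2.0 yaw -63.4 w 0.0235
0.0017571971763601485
```

View pics/s11.png

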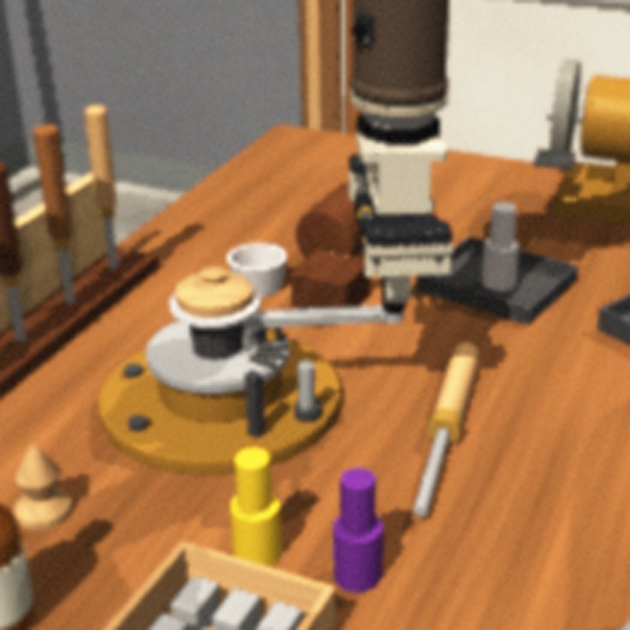

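View pics/t11.png

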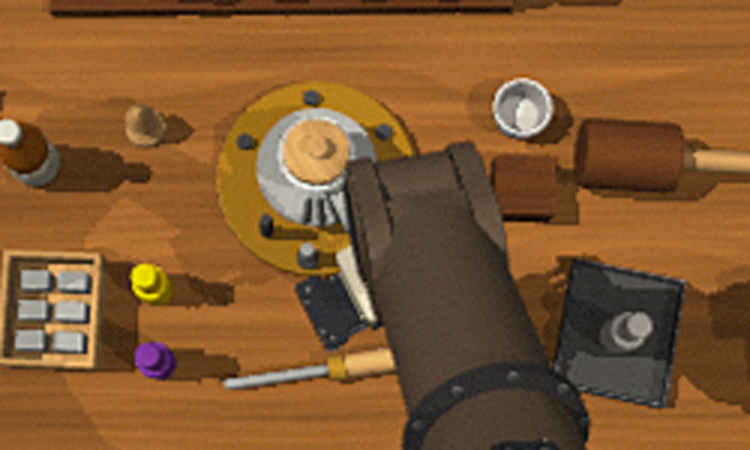

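The side view shows the lever held at (395,310) past the bare pin (308,390), with the cap upright in the small tray (503,245). The top view shows the bystanders where they were, and at least three bars already passed beside the lever. The arm is at rest, so I hand in.

```bash
python3 -c "
from h import *
print(arm.sign_off()); st()"
```

```text
the job is handed in; nothing more can be done
None
the job is handed in; nothing more can be done
```

The job is handed in at about 22.6 s. The aluminium cap stands upright in the smaller tray, and the lever is held past its third click and short of the fourth.

- **Cap:** I lifted it straight off the pin and set it down in the tray, with floor contact at the height I expected. The last pictures from both cameras show it still upright. The other things on the bench look unmoved, though the arm hid part of the top view.
- **Lever:** I swung it in 1° steps. The load jumped at about 162°, 178.5° and 195.5° and dipped and recovered after each, which matches bars 16° apart. From a rest angle of about 153° I stopped at 206.8°. The third click falls at about 200° and the fourth at about 216°.
- **At rest:** The last check showed joint speeds of at most 0.002 rad/s and a grip opening of 23.5 mm on the knob.

Two small disagreements remain:
- **Final load:** It read 7.9 N, a little under the 9.5 to 9.7 N just before. That is within the 1 to 2 N scatter of the readings.
- **Lever radius:** It drifted from 169.5 to 168.1 mm, so my estimate of the head's axis is off by a millimetre or two.

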